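Hold a vice jaw insert in the corner of a marking-out fixture

TASK

Set the vice jaw insert flat on the plate of the small corner fixture, its tall ridge side facing the long fence and one end facing the short end stop, and press it into the corner so that it touches the fence and the stop at once. Finish while you are still holding it pressed against both, ready to be marked; leave the other things on the bench where they are.

Things in the scene. Friction and masses are not known exactly. Their poses are not given: they have to be found in the camera images.
- jaw_insert: Loose grey metal vice jaw insert, 0.16 kg: block 24 (x) x 60 (y) x 12 mm high, with a ridge along its +x side: x from +3 to +12 mm, full length, top 22 mm above the underside; can be pinched from above. Two upright 6 mm pins on the low step at x = -4, y = +20 and -20 mm, up to 21 mm. Origin: centre of the underside; z up. Starts flat on the worktop (z = 0), ridge up.
- insert_corner (a point): The lower corner of the jaw insert at its x = +12, y = -30 mm, z = 0 (underside): the corner that comes into the fixture's corner.
- fixture: Corner fixture screwed to the worktop: dark steel plate 84 (x) x 116 (y) x 8 mm; origin: centre of its underside; z up. Two light metal bars 8 mm high stand on it: long fence on the +x side, inner face at x = +26 mm; end stop on the -y side, inner face at y = -38 mm. The seated insert has the fixture's orientation (+x to the fence, -y end to the stop), origin at x +14, y -8, z +8 mm.
- long_fence: The long fence, a bar 12 (x) x 84 (y) x 8 mm, fixed on the plate; axes as the fixture's; origin: centre of its underside, on the plate's top.
- end_stop: The short end stop, a bar 52 (x) x 12 (y) x 8 mm, fixed on the plate; axes as the fixture's; origin: centre of its underside, on the plate's top. A 4 mm chip gap separates it from the fence.
- corner (a point): The corner to fill, on the plate's top (8 mm above the worktop), where the planes of the fence's and the stop's inner faces meet: fixture x = +26, y = -38, z = +8 mm. Axes as the fixture's.
- tip_stop: Bystander: small grey bar 15 x 44 x 20 mm with a round red thumb screw, loose; origin: centre of its underside.
- cylinder_b: Bystander: brass lock cylinder lying on its side, 70 x 31 x 17 mm, loose; origin: centre of its underside.
There are look-alikes about, which are no part of the job. Of the things shaped like the jaw_insert, the grey one is meant.

How it is judged:
By the outcome, as a careful person would: the job done as asked, in the order asked, and still so for the second after the job is handed in, while the arm keeps its last pose, push and grip.
It also fails if it takes over 51 s, if anything falls off the work surface, if the arm or the gripper's body presses on something with over 40 N, if the wrist force passes 120 N, or if a joint passes its speed limit or range.

ROBOT

A 6-joint arm with a two-finger parallel gripper is mounted at the origin on a cart in front of the work surface, level with it; the furniture and walls round the work are solid. World frame = base frame: x ahead of the robot, y to its left, z up, the work surface at z = 0. Lengths are in m, angles in rad, forces in N, time in s.
With the tool pointing down it reaches from about 0.35 to 0.975 m from the base axis. Payload 4.9 kg.
Tool frame: the origin (TCP) lies on the centre line of the jaws, within the pads' length; the fingertips stand manip.tcp_to_tips ahead of it and the grasp point (between the pads) is the TCP (manip.tcp_to_tips is the distance from the TCP to the fingertips, in m); y points along the fingers, z is the direction in which the jaws open and shut, and the axes are right-handed (so a half turn about y gives the same grasp; the last joint's range is limited). The gripper opens to 85 mm and grips with 20 to 120 N. Pads are 22 mm wide; open, the fingers measure 114 mm over their backs; the gripper's body (76 mm by 85 mm) begins 54 mm behind the grasp point. The pads swing forward as they close: fully open they stand 13 mm farther back than shut.
Start: joints at [-1.341, 0.053, 1.613, -0, 1.476, -0.119], TCP at [0.214, -0.587, 0.25] pointing down, gripper open.
Joint ranges: [-3.01, 3.01], [-1.01, 2.22], [0.06, 2.58], [-1.02, 4.17], [0.09, 2.62], [-3.14, 3.14]. Speed limits (rad/s): [2.57, 2.57, 3.14, 3.14, 3.14, 3.14].

INTERFACE

Orientations are given as a unit quaternion [w, x, y, z].
In Python, from plant import manip gives the robot as it stands.
- The arm moves only by the tool apply_moves, never from a script. Its argument "moves" is a list of rows, each a list of 7 numbers: the gripper's target within -1 to 1 (shut at 1, half-way at 0, fully open at -1), then the shift along the tool's x, y, z in mm, then the turn, a rotation vector about the tool's x, y, z in degrees. A call has 1 to 20 rows; each row shifts and turns the commanded pose from where the row before left it, along the tool's axes as they then stand; what a row does not reach is not made up. A row lasts 1/10 s, in which the tool goes at most 50 mm and 8.59 degrees, less where a joint would pass 70% of its speed; a pose out of reach is approached as far as the arm can. A call with a gripper value outside its range is refused whole. The fingers move at their own pace and stop on an object; the grip force is fixed at half the most. Time passes only in rows, so rows that do not move let the fingers close. It gives the time, the measured TCP pose, the force and the opening at its end, in the units of the state.
- manip.state(): the state, without advancing time (a new reading comes with each control period).
- manip.grab_frame(name): name is "scene" or "top" or "wrist"; returns the picture (384x512x3 uint8, blue, green, red); there is no depth.
- manip.calibration(name): a dict with "mtx" (3x3 intrinsics, pixels), "T" (4x4, takes a point from camera to world coordinates); the wrist camera has in their place "T_tool_cam" (4x4, takes a point from camera to tool coordinates, whose origin is the TCP and whose axes are the tool frame's). Camera axes: x right, y down, z forward; pixel columns grow to the right and rows downward; lengths in m; the calibration is good to about 2 mm. A picture is of the moment at which its call begins: read the wrist's pose just before it. calibration takes no time and is no camera call.
- manip.job_done(): hands the job in, once; it reports no verdict.
The state is a dict: "time": time; "joint_pos": joint angles; "joint_vel": joint speeds; "joint_efforts": joint torques, N m; "tool_pos": TCP position; "tool_rot": TCP orientation; "contact_force": force on the tool from outside, world axes, zero at the start; "ft_torque": the same for the moment, N m; "gripper_width": opening from 0.0 (shut) to 1.0 (fully open).
Only numpy, scipy, OpenCV 4.12 (cv2) and the standard library are available. Lean on these libraries where they do the work, as an engineer would, in place of code of your own. Each camera call takes 0.05 s, during which the arm holds its last target. There are 200 camera calls.

## Working session

There is one attempt and no reset: what is moved stays moved. The work goes in short steps, Python scripts to look and compute and a tool call to move; the robot and the scene stay as the last step left them, time stands still between calls to the robot, and variables do not carry over. Pictures are saved under pics/ and viewed, about 8 in all and at most 12, crops included, and the job is handed in when it is done.

Besides the shell and the picture viewer there is one more tool, called after "Call:" by a JSON object that holds its "api" and its "payload", one argument or row to a line. apply_moves: Moves the arm, as the interface text tells. Its arguments: {"type":"object","properties":{"moves":{"type":"array","items":{"type":"array","items":{"type":"number"}}}},"required":["moves"]}

```bash
ls; mkdir -p pics; python3 - <<'E'
from plant import manip
import cv2,numpy as np
np.set_printoptions(precision=4,suppress=True)
print(manip.tcp_to_tips, manip.state())
a=manip.grab_frame("scene");b=manip.grab_frame("top")
cv2.imwrite('pics/s0.png',a);cv2.imwrite('pics/t0.png',b)
for n in("scene","top","wrist"):print(n,manip.calibration(n))
E
```

```text
pics
0.019 {'time': 0.0, 'joint_pos': array([-1.341 ,  0.0534,  1.6143,  0.    ,  1.476 , -0.119 ]), 'joint_vel': array([-0.0008, -0.001 , -0.0012,  0.0009, -0.0002,  0.    ]), 'joint_efforts': array([ -0.0012, -39.3684, -37.018 ,  -0.0002,   0.0071,   0.    ]), 'tool_pos': array([ 0.2135, -0.5868,  0.249 ]), 'tool_rot': array([ 0.1226, -0.1227,  0.6971, -0.6957]), 'contact_force': array([-0.0463,  0.3829,  0.0447]), 'ft_torque': array([ 0.0387,  0.0256, -0.0351]), 'gripper_width': 0.9971302433042707}
scene {'mtx': array([[452.3644,   0.    , 265.0653],
       [  0.    , 452.3644, 193.9642],
       [  0.    ,   0.    ,   1.    ]]), 'T': array([[-0.476 , -0.499 ,  0.7242, -0.1867],
       [-0.8794,  0.2632, -0.3966,  0.5861],
       [ 0.0073, -0.8256, -0.5641,  0.5982],
       [ 0.    ,  0.    ,  0.    ,  1.    ]])}
top {'mtx': array([[433.0358,   0.    , 255.1494],
       [  0.    , 433.0358, 190.2227],
       [  0.    ,   0.    ,   1.    ]]), 'T': array([[ 0.0008, -0.9799,  0.1996,  0.3641],
       [-1.    , -0.001 , -0.0011,  0.1927],
       [ 0.0013, -0.1996, -0.9799,  0.8813],
       [ 0.    ,  0.    ,  0.    ,  1.    ]])}
wrist {'mtx': array([[301.1384,   0.    , 256.7126],
       [  0.    , 301.1384, 191.1422],
       [  0.    ,   0.    ,   1.    ]]), 'T_tool_cam': array([[ 0.0002,  0.9517,  0.3071, -0.0772],
       [ 0.0004, -0.3071,  0.9517, -0.124 ],
       [ 1.    , -0.0001, -0.0005,  0.0005],
       [ 0.    ,  0.    ,  0.    ,  1.    ]])}
```

View pics/t0.png

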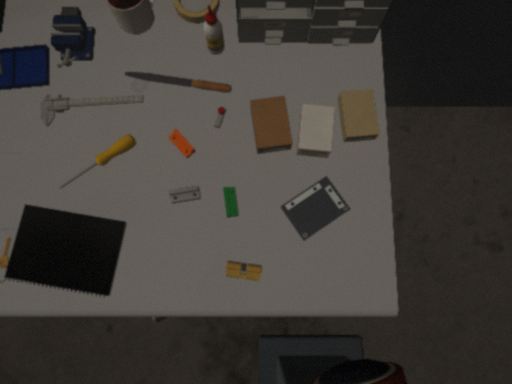

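View pics/s0.png

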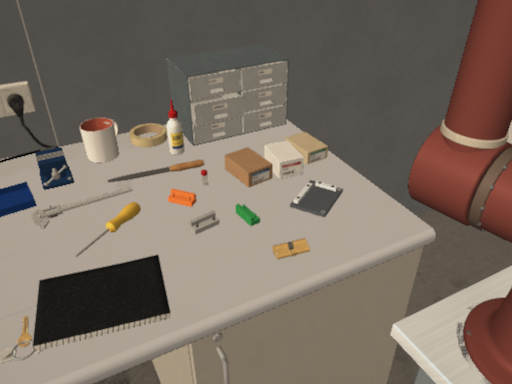

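The top view shows three insert shapes: orange (181,143), grey (185,194) and green (231,202). The grey one fits the description. The fixture is at (315,208), the brass cylinder at (244,270) and the tip stop with its red screw at (220,118). Next I'll confirm this with an enlarged crop.

```bash
cat > h.py <<'E'
import numpy as np,cv2
from scipy.spatial.transform import Rotation as R
np.set_printoptions(precision=4,suppress=True)
def tool(st):
    T=np.eye(4);T[:3,:3]=R.from_quat(np.r_[st['tool_rot'][1:],st['tool_rot'][0]]).as_matrix();T[:3,3]=st['tool_pos'];return T
def ray(m,T,uv,z):
    d=T[:3,:3]@np.linalg.solve(m,np.r_[uv,1.]);return T[:3,3]+d*(z-T[2,3])/d[2]
def proj(m,T,p):
    q=np.linalg.inv(T)@np.r_[p,1];q=m@q[:3];return q[:2]/q[2]
def tri(views):  # [(m,T,uv)]
    A=np.zeros((3,3));b=np.zeros(3)
    for m,T,uv in views:
        d=T[:3,:3]@np.linalg.solve(m,np.r_[uv,1.]);d/=np.linalg.norm(d);P=np.eye(3)-np.outer(d,d);A+=P;b+=P@T[:3,3]
    return np.linalg.solve(A,b)
E
python3 - <<'E'
from h import *
from plant import manip
a=cv2.imread('pics/s0.png');b=cv2.imread('pics/t0.png')
c=lambda i,x,y,w,h,s:cv2.resize(i[y:y+h,x:x+w],None,fx=s,fy=s,interpolation=cv2.INTER_CUBIC)
t=c(b,155,170,200,75,4);s=c(a,180,170,200,70,4)
cv2.imwrite('pics/c0.png',np.clip(np.vstack([t*1.0,s])*1.3,0,255).astype(np.uint8))
ct=manip.calibration('top')
for n,uv in dict(ins=(185,194),fix=(315,208),green=(231,202),cyl=(244,270),tip=(220,118)).items():print(n,ray(ct['mtx'],ct['T'],uv,0.01))
T=tool(manip.state());print(T)
E
```

```text
ins [0.5336 0.3355 0.01  ]
fix [0.5048 0.0698 0.01  ]
green [0.517 0.241 0.01 ]
cyl [0.3805 0.2137 0.01  ]
tip [0.6982 0.2666 0.01  ]
[[-0.9398 -0.0005  0.3418  0.2135]
 [-0.3418  0.0018 -0.9398 -0.5868]
 [-0.0002 -1.     -0.0019  0.2492]
 [ 0.      0.      0.      1.    ]]
```

View pics/c0.png

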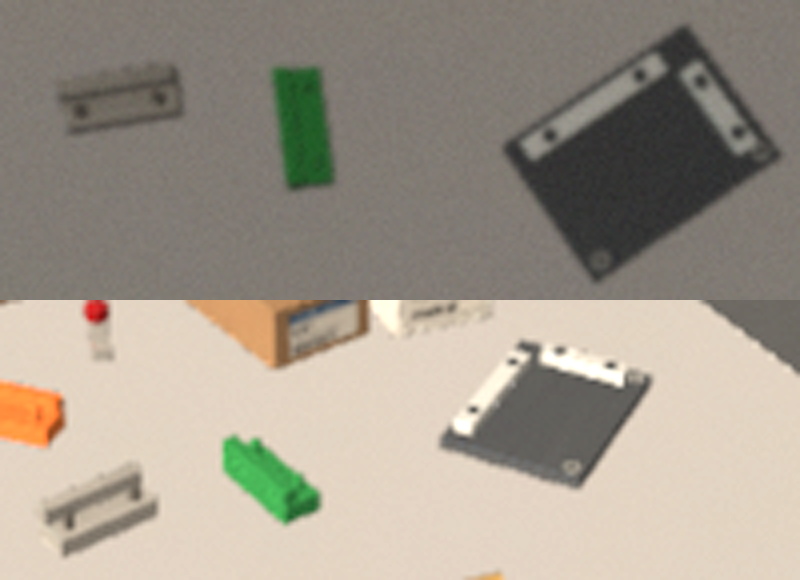

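Enlarged crop: the grey insert (top 185,194) has its ridge on the far (+x) side and its pins on the near side. The green and orange ones are look-alikes. The fixture's fence is at upper left and its stop at right, which puts the fixture at roughly 35° yaw and the insert at roughly 6°. I'll move the wrist camera over the insert.

Call:
{"api": "apply_moves", "payload": {
  "moves": [
    [-1, -30.6, 5, -37.9, 0, 0, 0],
    [-1, -30.6, 5, -37.9, 0, 0, 0],
    [-1, -30.6, 5, -37.9, 0, 0, 0],
    [-1, -30.6, 5, -37.9, 0, 0, 0],
    [-1, -30.6, 5, -37.9, 0, 0, 0],
    [-1, -30.6, 5, -37.9, 0, 0, 0],
    [-1, -30.6, 5, -37.9, 0, 0, 0],
    [-1, -30.6, 5, -37.9, 0, 0, 0],
    [-1, -30.6, 5, -37.9, 0, 0, 0],
    [-1, -30.6, 5, -37.9, 0, 0, 0],
    [-1, -30.6, 5, -37.9, 0, 0, 0],
    [-1, -30.6, 5, -37.9, 0, 0, 0],
    [-1, -30.6, 5, -37.9, 0, 0, 0],
    [-1, -30.6, 5, -37.9, 0, 0, 0],
    [-1, -30.6, 5, -37.9, 0, 0, 0],
    [-1, -30.6, 5, -37.9, 0, 0, 0],
    [-1, -30.6, 5, -37.9, 0, 0, 0],
    [-1, -30.6, 5, -37.9, 0, 0, 0],
    [-1, -30.6, 5, -37.9, 0, 0, 0],
    [-1, -30.6, 5, -37.9, 0, 0, 0]
  ]
}}

```text
time: 2.1
tool_pos: [0.5296, 0.3362, 0.1493]
tool_rot: [-0.123, 0.123, -0.696, 0.697]
contact_force: [0.2, -0.6, -0.3]
gripper_width: 1.0
```

Call:
{"api": "apply_moves", "payload": {
  "moves": [
    [-1, 0, 0, 0, 0, -8.5, 0],
    [-1, 0, 0, 0, 0, -8.5, 0],
    [-1, 0, 0, 0, 0, -8.5, 0],
    [-1, 0, 0, 0, 0, -8.5, 0],
    [-1, 0, 0, 0, 0, -8.5, 0],
    [-1, 0, 0, 0, 0, -8.5, 0],
    [-1, 0, 0, 0, 0, -8.5, 0],
    [-1, 0, 0, 0, 0, -8.5, 0],
    [-1, 0, 0, 0, 0, -8, 0],
    [-1, 0, 0, 0, 0, 0, 0],
    [-1, 0, 0, 0, 0, 0, 0]
  ]
}}

```text
time: 3.2
tool_pos: [0.5294, 0.3341, 0.1498]
tool_rot: [-0.524, 0.525, -0.474, 0.474]
contact_force: [0.5, -0.6, 0.6]
gripper_width: 0.998
```

```bash
python3 - <<'E'
from h import *
from plant import manip
s=manip.state();T=tool(s);im=manip.grab_frame('wrist');cv2.imwrite('pics/w1.png',im);np.save('T1.npy',T);print(s['time'],T,s['contact_force'])
E
```

```text
3.2 [[ 0.1014 -0.0007  0.9948  0.5294]
 [-0.9948 -0.0003  0.1014  0.3341]
 [ 0.0002 -1.     -0.0007  0.1498]
 [ 0.      0.      0.      1.    ]] [ 0.4973 -0.5665  0.6386]
```

View pics/w1.png

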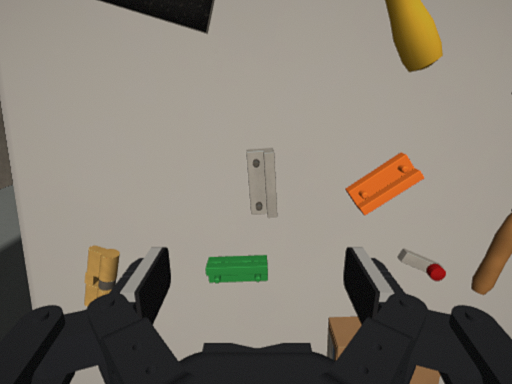

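Wrist view: the grey insert is at about (262,182), with pins at (256,163) and (258,206) and the ridge on the right (world +x). The orange one is at (385,183) and the green one at (237,269). I'll take a second, lower view to triangulate.

Call:
{"api": "apply_moves", "payload": {
  "moves": [
    [-1, 10, 20, 0, 0, 0, 0],
    [-1, 10, 20, 0, 0, 0, 0],
    [-1, 5, 15, 0, 0, 0, 0],
    [-1, 0, 0, 0, 0, 0, 0],
    [-1, 0, 0, 0, 0, 0, 0]
  ]
}}

```text
time: 3.75
tool_pos: [0.5323, 0.3094, 0.0953]
tool_rot: [-0.525, 0.525, -0.474, 0.473]
contact_force: [-0.2, -0.0, -0.5]
gripper_width: 1.003
```

```bash
python3 - <<'E'
from h import *
from plant import manip
s=manip.state();T=tool(s);im=manip.grab_frame('wrist');cv2.imwrite('pics/w2.png',im);np.save('T2.npy',T);print(s['time'],T[:3,3])
c=manip.calibration('wrist')
out=[]
for i,(x,y,w,h) in ((1,(225,130,75,105)),(2,(225,80,75,130))):
    im=cv2.imread(f'pics/w{i}.png');g=cv2.cvtColor(im,cv2.COLOR_BGR2GRAY)[y:y+h,x:x+w]
    print(i,'bg',np.median(g))
    out.append(cv2.copyMakeBorder(cv2.resize(im[y:y+h,x:x+w],None,fx=4.5,fy=4.5,interpolation=cv2.INTER_CUBIC),0,590-int(h*4.5) if h<130 else 5,0,10,cv2.BORDER_CONSTANT))
H=min(o.shape[0] for o in out);cv2.imwrite('pics/c1.png',np.clip(np.hstack([o[:H] for o in out])*1.2,0,255).astype(np.uint8))
E
```

```text
3.75 [0.5323 0.3094 0.0953]
1 bg 160.0
2 bg 160.0
```

View pics/c1.png

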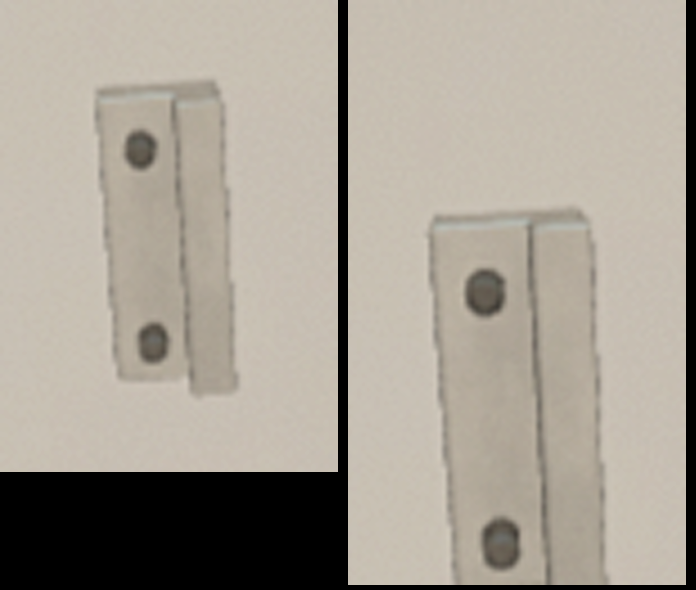

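The crops show the insert clearly in both views: pins at roughly (256,163)/(259,206) and (255,143)/(258,199), ridge on the right. I'll triangulate from the pins and check against the ridge edges.

```bash
python3 - <<'E'
from h import *
from plant import manip
c=manip.calibration('wrist');m=c['mtx'];V={}
for i,(x,y,w,h) in ((1,(225,130,75,105)),(2,(225,80,75,160))):
    im=cv2.imread(f'pics/w{i}.png');g=cv2.cvtColor(im,cv2.COLOR_BGR2GRAY)[y:y+h,x:x+w]
    n,l,st,ce=cv2.connectedComponentsWithStats((g<105).astype(np.uint8))
    k=[j for j in range(1,n) if st[j,4]>12 and st[j,2]<20 and st[j,3]<20]
    T=np.load(f'T{i}.npy')@c['T_tool_cam'];p=sorted([ce[j]+[x,y] for j in k],key=lambda q:q[1])
    print(i,[(st[j],ce[j]+[x,y]) for j in k]);V[i]=(T,p)
    q=[ray(m,T,u,.0205) for u in p[:2]];print(q)
    # outline
    G=cv2.GaussianBlur(g,(3,3),0);mk=cv2.morphologyEx((G<150).astype(np.uint8),cv2.MORPH_CLOSE,np.ones((3,3)))
    ct=max(cv2.findContours(mk,0,2)[0],key=cv2.contourArea);print('rect',cv2.minAreaRect(ct+np.array([x,y])))
    # ridge top edges: right boundary per row & dark line
    for name in('right','dark'):
        P=[]
        for r in range((35 if i==1 else 60),(65 if i==1 else 110)):
            row=G[r].astype(float);xs=np.where(mk[r])[0]
            if name=='right':u=xs.max()+.5
            else:
                a=int(ce[k[0]][0])+6; u=a+np.argmin(row[a:a+10])
            P.append(ray(m,T,(u+x,r+y),.022)[:2])
        P=np.array(P);vx,vy,x0,y0=cv2.fitLine(P.astype(np.float32),cv2.DIST_HUBER,0,.01,.01).ravel();print(name,np.degrees(np.arctan2(-vx,vy)) if vy>0 else np.degrees(np.arctan2(vx,-vy)),'x at y=.335',x0+vx/vy*(.335-y0))
t=[tri([(m,V[i][0],V[i][1][j]) for i in V]) for j in (0,1)];print('pins',t)
a,b=t[0],t[1];d=(a-b);print('len',np.linalg.norm(d[:2]),'yaw',np.degrees(np.arctan2(-d[0],d[1])))
yv=d[:2]/np.linalg.norm(d[:2]);xv=np.array([yv[1],-yv[0]]);mid=(a+b)[:2]/2
print('origin',mid+.004*xv,'grasp',mid+.0115*xv)
T=tool(manip.state());D=np.r_[mid+.0115*xv,0]-T[:3,3];print('tool delta mm',T[:3,:3].T@D*1000,'tool z yaw',np.degrees(np.arctan2(T[1,2],T[0,2])))
E
```

```text
1 [(array([28, 29,  7,  9, 50], dtype=int32), array([255.86, 162.82])), (array([31, 72,  7,  9, 48], dtype=int32), array([258.625, 205.75 ]))]
[array([0.525 , 0.3554, 0.0205]), array([0.5314, 0.3165, 0.0205])]
rect ((261.7543640136719, 182.58729553222656), (70.162353515625, 29.113630294799805), 87.1375961303711)
right 7.641353 x at y=.335 0.5444739
dark 9.743378 x at y=.335 0.5352653
2 [(array([26, 60,  9, 10, 77], dtype=int32), array([255.0519, 144.5325])), (array([41, 70,  1, 13, 13], dtype=int32), array([266., 156.])), (array([ 30, 115,   8,  12,  82], dtype=int32), array([258.5   , 200.3659]))]
[array([0.5249, 0.3551, 0.0205]), array([0.533 , 0.3482, 0.0205])]
rect ((262.77557373046875, 171.01123046875), (89.6879653930664, 37.60302734375), 87.1375961303711)
right 8.86238 x at y=.335 0.5449114
dark 10.008568 x at y=.335 0.5353261
pins [array([0.525 , 0.3543, 0.0153]), array([0.5238, 0.3823, 0.1959])]
len 0.02805384278350712 yaw -177.3629294049552
origin [0.5204 0.3681] grasp [0.5129 0.3677]
tool delta mm [-59.6648  96.1685 -13.8908] tool z yaw 5.963195966510878
```

```bash
python3 - <<'E'
from h import *
from plant import manip
c=manip.calibration('wrist');m=c['mtx']
T1,T2=[np.load(f'T{i}.npy')@c['T_tool_cam'] for i in(1,2)]
a=tri([(m,T1,(255.86,162.82)),(m,T2,(255.05,144.53))]);b=tri([(m,T1,(258.625,205.75)),(m,T2,(258.5,200.37))]);print(a,b)
print([ray(m,T,u,.0205) for T,u in((T1,(255.86,162.82)),(T2,(255.05,144.53)),(T1,(258.625,205.75)),(T2,(258.5,200.37)))])
for T,U in((T1,((255.86,162.82),(258.625,205.75))),(T2,((255.05,144.53),(258.5,200.37)))):
    a,b=[ray(m,T,u,.018)[:2] for u in U];d=a-b;yv=d/np.linalg.norm(d);xv=np.array([yv[1],-yv[0]]);mid=(a+b)/2
    print('len',np.linalg.norm(d),'yaw',np.degrees(np.arctan2(-d[0],d[1])),'org',mid+.004*xv,'grasp',mid+.0115*xv)
    Tt=tool(manip.state());D=np.r_[mid+.0115*xv,0]-Tt[:3,3];print('tool delta mm',Tt[:3,:3].T@D*1000)
E
```

```text
[0.525  0.3543 0.0153] [0.5317 0.3137 0.013 ]
[array([0.525 , 0.3554, 0.0205]), array([0.5249, 0.3551, 0.0205]), array([0.5314, 0.3165, 0.0205]), array([0.5313, 0.3164, 0.0205])]
len 0.039793687888574236 yaw 9.37108617413167 org [0.5322 0.3359] grasp [0.5396 0.3371]
tool delta mm [-26.4283  96.178    9.489 ]
len 0.039720135414115995 yaw 9.365196556472108 org [0.5321 0.3357] grasp [0.5395 0.337 ]
tool delta mm [-26.2916  96.1778   9.4078]
```

The insert is at (0.532, 0.336) with yaw 9.4°, and both views agree within 0.3 mm. I'll align over the ridge with the gripper partly closed, go down, and check before gripping.

Call:
{"api": "apply_moves", "payload": {
  "moves": [
    [0.2, -8.8, 8, 3.1, 0, 0, 0],
    [0.2, -8.8, 8, 3.1, 0, 0, 0],
    [0.2, -8.8, 8, 3.2, 0, 0, 0],
    [0.2, 0, 0, 0, 0, -3.4, 0],
    [0.2, 0, 0, 0, 0, 0, 0],
    [0.2, 0, 0, 0, 0, 0, 0],
    [0.2, 0, 0, 0, 0, 0, 0]
  ]
}}

```text
time: 4.5
tool_pos: [0.539, 0.3368, 0.0713]
tool_rot: [0.539, -0.539, 0.458, -0.458]
contact_force: [1.4, 0.5, -0.1]
gripper_width: 0.403
```

```bash
python3 - <<'E'
from h import *
from plant import manip
s=manip.state();T=tool(s);print(s['time'],T,s['gripper_width'],s['contact_force'])
D=np.array([.5395,.337,.033])-T[:3,3];print(T[:3,:3].T@D*1000,np.degrees(np.arctan2(T[1,2],T[0,2])))
E
```

```text
4.5 [[ 0.1624  0.0002  0.9867  0.539 ]
 [-0.9867  0.0001  0.1624  0.3368]
 [-0.     -1.      0.0002  0.0713]
 [ 0.      0.      0.      1.    ]] 0.40310405720932657 [ 1.3578  0.4855 -0.1096]
[-0.1465 38.2896  0.5431] 9.348803819001825
```

Call:
{"api": "apply_moves", "payload": {
  "moves": [
    [0.2, 0, 8, 0.5, 0, 0, 0],
    [0.2, 0, 8, 0, 0, 0, 0],
    [0.2, 0, 8, 0, 0, 0, 0],
    [0.2, 0, 8, 0, 0, 0, 0],
    [0.2, 0, 6, 0, 0, 0, 0],
    [0.2, 0, 0, 0, 0, 0, 0],
    [0.2, 0, 0, 0, 0, 0, 0]
  ]
}}

```text
time: 5.2
tool_pos: [0.5393, 0.3366, 0.0331]
tool_rot: [-0.539, 0.539, -0.457, 0.457]
contact_force: [0.3, 0.1, 0.0]
gripper_width: 0.397
```

Call:
{"api": "apply_moves", "payload": {
  "moves": [
    [1, 0, 0, 0, 0, 0, 0],
    [1, 0, 0, 0, 0, 0, 0],
    [1, 0, 0, 0, 0, 0, 0],
    [1, 0, 0, 0, 0, 0, 0],
    [1, 0, 0, 0, 0, 0, 0],
    [1, 0, 0, 0, 0, 0, 0]
  ]
}}

```text
time: 5.8
tool_pos: [0.54, 0.3369, 0.0342]
tool_rot: [0.54, -0.539, 0.457, -0.458]
contact_force: [0.2, -0.2, 4.4]
gripper_width: 0.077
```

Call:
{"api": "apply_moves", "payload": {
  "moves": [
    [1, 0, -5, 0, 0, 0, 0],
    [1, 0, -10, 0, 0, 0, 0],
    [1, 0, -20, 0, 0, 0, 0],
    [1, 0, -20, 0, 0, 0, 0],
    [1, 0, -15, 0, 0, 0, 0],
    [1, 0, 0, 0, 0, 0, 0],
    [1, 0, 0, 0, 0, 0, 0]
  ]
}}

```text
time: 6.5
tool_pos: [0.5392, 0.3365, 0.1032]
tool_rot: [-0.539, 0.539, -0.457, 0.457]
contact_force: [0.8, -1.0, -1.6]
gripper_width: 0.078
```

```bash
python3 - <<'E'
from h import *
from plant import manip
s=manip.state();T=tool(s);im=manip.grab_frame('wrist');cv2.imwrite('pics/w3.png',im);np.save('T3.npy',T);print(s['time'],T,s['gripper_width'],s['contact_force'])
cv2.imwrite('pics/c3.png',cv2.resize(im[180:384,140:380],None,fx=2.9,fy=2.9,interpolation=cv2.INTER_CUBIC))
E
```

```text
6.5 [[ 0.163  -0.0002  0.9866  0.5392]
 [-0.9866 -0.      0.163   0.3365]
 [ 0.     -1.     -0.0002  0.1032]
 [ 0.      0.      0.      1.    ]] 0.07756122220968517 [ 0.7652 -0.982  -1.6109]
```

View pics/c3.png

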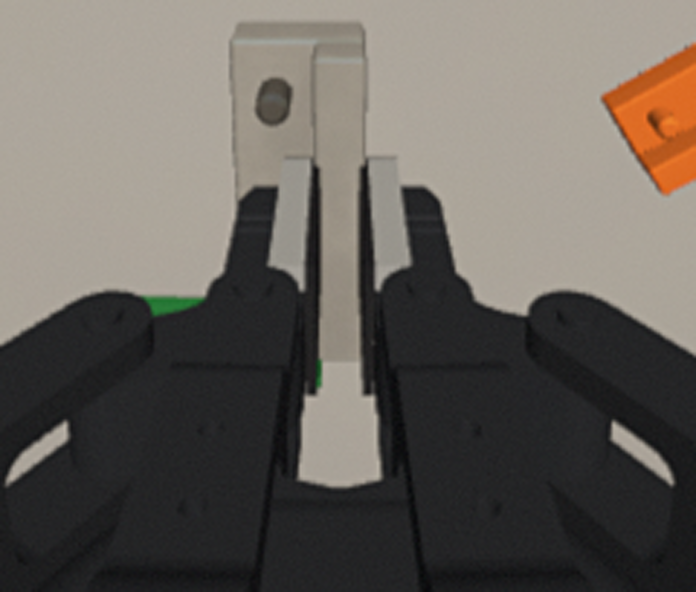

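The crop shows the ridge held cleanly between the pads, with the pin side and step free. Next I'll carry it to a viewpoint over the fixture.

Call:
{"api": "apply_moves", "payload": {
  "moves": [
    [1, 20, -6, -3, 0, 0, 0],
    [1, 39, -6, -6.3, 0, 0, 0],
    [1, 39, -6, -6.3, 0, 0, 0],
    [1, 39, -6, -6.3, 0, 0, 0],
    [1, 39, -6, -6.3, 0, 0, 0],
    [1, 39, -6, -6.3, 0, 0, 0],
    [1, 39, -6, -6.3, 0, 0, 0],
    [1, 39, -5, -6.3, 0, 0, 0],
    [1, 18, 0, -3.3, 0, 0, 0],
    [1, 0, 0, 0, 0, -8.5, 0],
    [1, 0, 0, 0, 0, -8.5, 0],
    [1, 0, 0, 0, 0, -8.5, 0],
    [1, 0, 0, 0, 0, 0, 0],
    [1, 0, 0, 0, 0, 0, 0]
  ]
}}

```text
time: 7.95
tool_pos: [0.5397, 0.0211, 0.1496]
tool_rot: [-0.626, 0.627, -0.329, 0.328]
contact_force: [0.8, 0.2, -2.2]
gripper_width: 0.078
```

```bash
python3 - <<'E'
from h import *
from plant import manip
s=manip.state();T=tool(s);im=manip.grab_frame('wrist');cv2.imwrite('pics/w4.png',im);np.save('T4.npy',T);print(s['time'],T,s['gripper_width'],s['contact_force'])
E
```

```text
7.95 [[ 0.569  -0.0014  0.8223  0.5397]
 [-0.8223 -0.      0.569   0.0211]
 [-0.0008 -1.     -0.0012  0.1496]
 [ 0.      0.      0.      1.    ]] 0.07778495245127537 [ 0.8126  0.1886 -2.1855]
```

Call:
{"api": "apply_moves", "payload": {
  "moves": [
    [1, 20, 20, 0, 0, 0, 0],
    [1, 20, 20, 0, 0, 0, 0],
    [1, 0, 0, 0, 0, 0, 0],
    [1, 0, 0, 0, 0, 0, 0]
  ]
}}

```text
time: 8.4
tool_pos: [0.5627, -0.0112, 0.1097]
tool_rot: [-0.626, 0.627, -0.328, 0.327]
contact_force: [0.6, -0.4, -0.6]
gripper_width: 0.075
```

```bash
python3 - <<'E'
from h import *
from plant import manip
s=manip.state();T=tool(s);im=manip.grab_frame('wrist');cv2.imwrite('pics/w5.png',im);np.save('T5.npy',T);print(s['time'],T,s['gripper_width'],s['contact_force'])
a=cv2.imread('pics/w4.png')
cv2.imwrite('pics/c4.png',np.hstack([cv2.resize(i[:260,120:400],None,fx=1.4,fy=1.4) for i in(a,im)]))
E
```

```text
8.4 [[ 0.5705 -0.0019  0.8213  0.5627]
 [-0.8213  0.0006  0.5705 -0.0112]
 [-0.0016 -1.     -0.0012  0.1097]
 [ 0.      0.      0.      1.    ]] 0.07492398613528307 [ 0.5813 -0.3707 -0.6426]
```

View pics/c4.png

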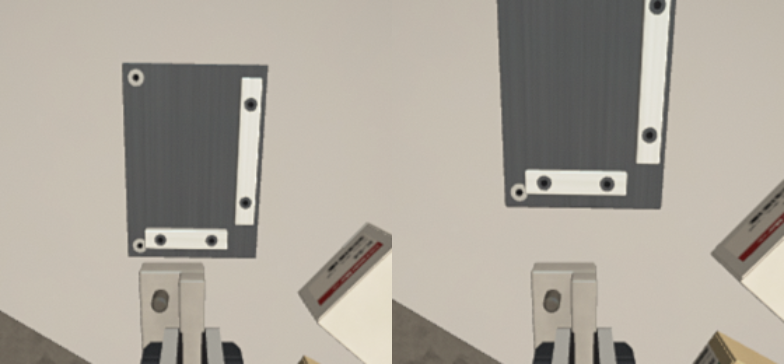

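Both views show the fixture. Fence screws are at about (299,75)/(295,145) and stop screws at (234,171)/(271,172) in view 1. I'll measure the inner edges, the screws for height, and the plate outline.

```bash
python3 - <<'E'
from h import *
from plant import manip
c=manip.calibration('wrist');m=c['mtx'];S={}
def fit(P):
    vx,vy,x0,y0=cv2.fitLine(np.float32(P),cv2.DIST_HUBER,0,.0005,.01).ravel();return np.array([vx,vy]),np.array([x0,y0])
def cross(g,r,a,b,ax):  # subpixel dark->bright crossing along row/col
    l=(g[r] if ax==0 else g[:,r]).astype(float)[a:b];d=np.where((l[:-1]<150)&(l[1:]>=150))[0]
    return a+d[0]+(150-l[d[0]])/(l[d[0]+1]-l[d[0]]) if len(d) else None
def seg(mask): 
    n,l,st,ce=cv2.connectedComponentsWithStats(mask.astype(np.uint8));return l,st,ce
for i in(4,5):
    g=cv2.cvtColor(cv2.imread(f'pics/w{i}.png'),cv2.COLOR_BGR2GRAY);T=np.load(f'T{i}.npy')@c['T_tool_cam']
    # bars: bright comps touching plate
    l,st,ce=seg(g[:200]>205)
    B=[j for j in range(1,len(st)) if 300<st[j,4]<5000 and 200<ce[j][0]<330];
    for j in B:print(i,'bar',st[j],ce[j].round(1))
    fe=max(B,key=lambda j:st[j,3]);so=max(B,key=lambda j:st[j,2])
    R_=range(st[fe,1]+6,st[fe,1]+st[fe,3]-5);C_=range(st[so,0]+5,st[so,0]+st[so,2]-5)
    F=[(cross(g,r,230,330,0),r) for r in R_];Q=[(q,cross(g,q,st[so,1]-12,st[so,1]+12,1)) for q in C_]
    wf=[ray(m,T,p,.008)[:2] for p in F if p[0]];ws=[ray(m,T,p,.008)[:2] for p in Q if p[1]]
    (df,pf),(ds,ps)=fit(wf),fit(ws)
    if df[1]<0:df=-df
    if ds[0]<0:ds=-ds
    t=np.linalg.solve(np.c_[df,-ds],ps-pf);cor=pf+df*t[0]
    print(i,'fence yaw',np.degrees(np.arctan2(-df[0],df[1])),'stop yaw',np.degrees(np.arctan2(ds[1],ds[0])),'corner',cor, 'as z16 n/a')
    scr=[]
    for b in(fe,so):
        x,y,w,h=st[b,:4];l2,s2,c2=seg(g[y:y+h,x:x+w]<110)
        k=[j for j in range(1,len(s2)) if 6<s2[j,4]<150 and s2[j,0]>0 and s2[j,1]>=0 and s2[j,0]+s2[j,2]<w and s2[j,1]+s2[j,3]<h]
        scr+=[c2[j]+[x,y] for j in k]
    S[i]=(T,scr);print('screws',[np.r_[u,ray(m,T,u,.016)[:2]] for u in scr])
if len(S[4][1])==len(S[5][1]):
    for u,v in zip(S[4][1],S[5][1]):print('tri',tri([(m,S[4][0],u),(m,S[5][0],v)]))
E
```

```text
4 bar [ 289   56   18  104 1186] [297.  106.5]
4 bar [224 164  58  14 610] [252.6 169.9]
4 fence yaw 33.81386 stop yaw 33.809856 corner [0.5497 0.0517] as z16 n/a
screws [array([298.6071,  74.2321,   0.5124,   0.1163]), array([295.    , 144.3333,   0.5437,   0.0698]), array([234.2   , 170.925 ,   0.5138,   0.0207]), array([270.7436, 171.2308,   0.5404,   0.0387])]
5 bar [ 295    0   24  117 1635] [306.   57.6]
5 bar [216 122  71  17 928] [251.2 129.7]
5 fence yaw 33.785744 stop yaw 33.928402 corner [0.5496 0.0521] as z16 n/a
screws [array([309.1413,   4.0326,   0.5126,   0.1161]), array([303.6494,  96.2208,   0.5437,   0.0698]), array([228.2899, 130.1159,   0.5136,   0.0209]), array([273.1912, 131.    ,   0.5403,   0.0386])]
tri [0.5125 0.1165 0.0143]
tri [0.5437 0.0698 0.0161]
tri [0.5136 0.0211 0.018 ]
tri [0.5403 0.0387 0.0158]
```

The fixture's corner is at (0.5497, 0.0519) with yaw 33.8°, agreed by both views. Screw height is about 16 mm, as stated. I'll move to a pre-pose 5 mm off both faces.

Call:
{"api": "apply_moves", "payload": {
  "moves": [
    [1, -20, 0, 3.5, 0, 0, 0],
    [1, -28, 0, 4.9, 0, 0, 0],
    [1, -28, 0, 4.9, 0, 0, 0],
    [1, -18.4, 0, 3.1, 0, 0, 0],
    [1, 0, 0, 0, 0, 0.96, 0],
    [1, 0, 20, 0, 0, 0, 0],
    [1, 0, 20, 0, 0, 0, 0],
    [1, 0, 8, 0, 0, 0, 0],
    [1, 0, 0, 0, 0, 0, 0],
    [1, 0, 0, 0, 0, 0, 0]
  ]
}}

```text
time: 9.45
tool_pos: [0.5234, 0.0754, 0.0632]
tool_rot: [0.624, -0.624, 0.332, -0.333]
contact_force: [1.1, -0.8, -2.0]
gripper_width: 0.08
```

```bash
cat >> h.py <<'E'
def rep(s):
    T=tool(s);a=np.radians(33.83);X=np.array([np.cos(a),np.sin(a),0]);Y=np.array([-X[1],X[0],0])
    d=T[:3,3]-np.array([.5497,.0519,.0422])-(-.0045*X+.030*Y)
    print('t',s['time'],'gap x,y,z mm',np.array([X@d,Y@d,d[2]])*1e3,'yaw',np.degrees(np.arctan2(T[1,2],T[0,2])),'tilt',np.degrees(T[2,[0,2]]),'F fix',X@s['contact_force'],Y@s['contact_force'],s['contact_force'][2],'w',s['gripper_width'])
E
python3 - <<'E'
from h import *
from plant import manip
rep(manip.state())
im=manip.grab_frame('wrist');cv2.imwrite('pics/w6.png',im)
cv2.imwrite('pics/c6.png',cv2.resize(im[120:384,140:380],None,fx=2.2,fy=2.2,interpolation=cv2.INTER_CUBIC))
E
```

```text
t 9.45 gap x,y,z mm [-4.2602  4.1051 21.0477] yaw 33.89443528823329 tilt [0.047  0.0621] F fix 0.5106311110269283 -1.2906183350039349 -2.0497154120607184 w 0.07975800491102732
```

View pics/c6.png

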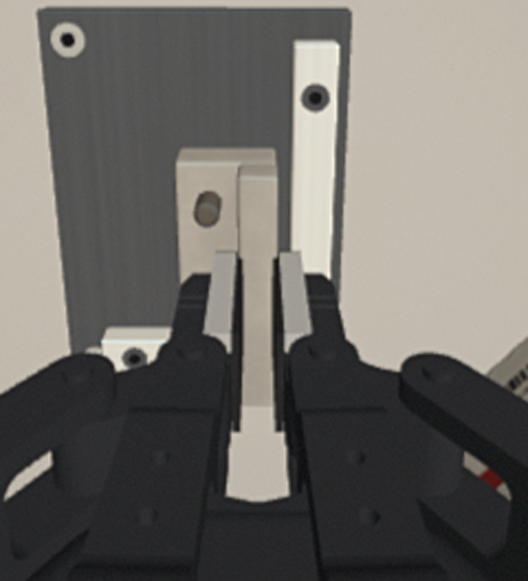

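The insert is parallel to the fence, with a clear gap on the right, and the stop lies ahead. Descending.

Call:
{"api": "apply_moves", "payload": {
  "moves": [
    [1, 0, 8, 0, 0, 0, 0],
    [1, 0, 8, 0, 0, 0, 0],
    [1, 0, 3, 0, 0, 0, 0],
    [1, 0, 1, 0, 0, 0, 0],
    [1, 0, 0.5, 0, 0, 0, 0],
    [1, 0, 0, 0, 0, 0, 0],
    [1, 0, 0, 0, 0, 0, 0]
  ]
}}

```text
time: 10.2
tool_pos: [0.5229, 0.0756, 0.0422]
tool_rot: [0.624, -0.624, 0.332, -0.332]
contact_force: [-3.3, 0.9, 3.9]
gripper_width: 0.077
```

```bash
python3 -c "
from h import *
from plant import manip
rep(manip.state())"
```

```text
t 10.2 gap x,y,z mm [-4.5991  4.6167 -0.0016] yaw 33.925442547039516 tilt [0.0101 0.0139] F fix -2.258293245715953 2.5915969390879647 3.872116817277739 w 0.07717175657648549
```

The insert is touching the plate (Fz up about 6 N). Now I'll push to the fence.

Call:
{"api": "apply_moves", "payload": {
  "moves": [
    [1, 0, 0.3, 1.5, 0, 0, 0],
    [1, 0, 0, 1.5, 0, 0, 0],
    [1, 0, 0, 1, 0, 0, 0],
    [1, 0, 0, 0.5, 0, 0, 0],
    [1, 0, 0, 0.5, 0, 0, 0],
    [1, 0, 0, 0, 0, 0, 0],
    [1, 0, 0, 0, 0, 0, 0]
  ]
}}

```text
time: 10.9
tool_pos: [0.5273, 0.0779, 0.0421]
tool_rot: [-0.624, 0.624, -0.332, 0.333]
contact_force: [-2.6, -1.9, 5.0]
gripper_width: 0.078
```

```bash
python3 -c "
from h import *
from plant import manip
rep(manip.state())"
```

```text
t 10.9 gap x,y,z mm [ 0.3546  4.0974 -0.0603] yaw 33.93745596977463 tilt [ 0.0737 -0.0019] F fix -3.184842564509262 -0.14297197510887102 4.983183333992311 w 0.07844263286322299
```

Call:
{"api": "apply_moves", "payload": {
  "moves": [
    [1, 0, 0, 0.5, 0, 0, 0],
    [1, 0, 0, 0.5, 0, 0, 0],
    [1, 0, 0, 0, 0, 0, 0],
    [1, 0, 0, 0, 0, 0, 0]
  ]
}}

```text
time: 11.3
tool_pos: [0.5275, 0.0781, 0.0421]
tool_rot: [-0.623, 0.625, -0.332, 0.332]
contact_force: [-5.3, -2.7, 6.9]
gripper_width: 0.078
```

```bash
python3 -c "
from h import *
from plant import manip
rep(manip.state())"
```

```text
t 11.3 gap x,y,z mm [ 0.6516  4.0785 -0.0538] yaw 33.948405864675955 tilt [ 0.0615 -0.1188] F fix -5.897857935329359 0.7496571255750061 6.918128617738989 w 0.0776585848923947
```

The fence contact is showing: 1 mm commanded gave 0.3 mm of motion. Now I'll slide to the stop.

Call:
{"api": "apply_moves", "payload": {
  "moves": [
    [1, 1.5, 0, 0.3, 0, 0, 0],
    [1, 1.5, 0, 0, 0, 0, 0],
    [1, 1, 0, 0, 0, 0, 0],
    [1, 0.5, 0, 0, 0, 0, 0],
    [1, 0.5, 0, 0, 0, 0, 0],
    [1, 0, 0, 0, 0, 0, 0],
    [1, 0, 0, 0, 0, 0, 0]
  ]
}}

```text
time: 12.0
tool_pos: [0.5284, 0.0768, 0.0421]
tool_rot: [-0.624, 0.624, -0.335, 0.33]
contact_force: [-13.6, 6.7, 14.7]
gripper_width: 0.078
```

```bash
python3 -c "
from h import *
from plant import manip
rep(manip.state())"
```

```text
t 12.0 gap x,y,z mm [ 0.6859  2.4851 -0.1249] yaw 33.90961656127284 tilt [-0.396  -0.2132] F fix -7.544565993123334 13.136894704250466 14.663593259122853 w 0.07836142730371348
```

The y force rose with 2.5 mm of estimated gap left. I'll look before pressing more.

```bash
python3 - <<'E'
from h import *
from plant import manip
s=manip.grab_frame('scene');w=manip.grab_frame('wrist');cv2.imwrite('pics/s7.png',s);cv2.imwrite('pics/w7.png',w)
c=manip.calibration('scene');u,v=proj(c['mtx'],c['T'],[.54,.06,.015]).astype(int);print(u,v)
A=cv2.resize(s[v-35:v+35,u-45:u+35],(640,560),interpolation=cv2.INTER_CUBIC)
B=cv2.resize(w[180:384,230:290],(165,560),interpolation=cv2.INTER_CUBIC)
cv2.imwrite('pics/c7.png',np.hstack([A[:,:632],B]))
E
```

```text
312 185
```

View pics/c7.png

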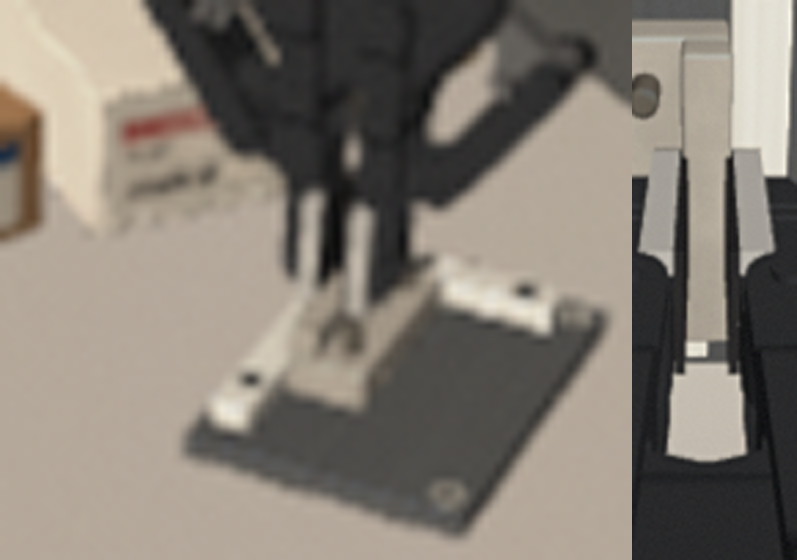

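The wrist strip shows the ridge end with a bit of white stop (left) and dark chip gap (right) just beyond it. I'll measure the insert's -y end against the stop's outer edge.

```bash
python3 - <<'E'
from h import *
from plant import manip
w=cv2.imread('pics/w7.png');g=cv2.cvtColor(w,cv2.COLOR_BGR2GRAY)
print(g[298:316,248:268:1])
c=manip.calibration('wrist');T=tool(manip.state())@c['T_tool_cam']
a=np.radians(33.83);X=np.array([np.cos(a),np.sin(a),0]);Y=np.array([-X[1],X[0],0]);C=np.array([.5497,.0519,.008])
f=lambda u,v,z:(lambda d:np.array([X@d,Y@d])*1e3)(ray(c['mtx'],T,(u,v),z)-C)
for v in(303,304,305,306):print('ridge end',v,f(254,v,.030))
for v in(308,309,310,311,312):print('stop outer (expect y -12)',v,f(252,v,.016))
# far (+y) end of insert: top of ridge & upper face edge
print(g[180:200,258])
for v in(190,192,194,196):print('ridge +y end top',v,f(256,v,.030), 'under', f(256,v,.008))
for p in((262,304),(262,312)):print(p,f(*p,.008))
E
```

```text
[[ 37  59 150 163 163 161 159 160 162 161 162 161 163 164 166 169 100  41
   38  45]
 [ 38  60 151 163 160 159 160 161 161 161 161 162 163 163 167 172  99  43
   37  43]
 [ 38  60 151 162 161 160 161 160 162 161 160 162 164 164 168 169  97  44
   43  41]
 [ 37  61 152 163 160 159 160 160 161 160 161 165 166 165 167 169  98  43
   37  41]
 [ 35  59 148 161 159 158 158 160 161 162 162 165 167 169 170 173 110  52
   37  41]
 [ 38  70 149 157 154 156 155 157 160 154 151 153 152 152 153 157 106  54
   39  43]
 [ 41 100 173 183 182 179 179 182 183 139 111 109 103 102 104 105  68  43
   40  44]
 [ 43 121 211 225 222 221 221 224 224 146  87  78  81  81  81  81  58  40
   40  42]
 [ 43 121 210 225 221 220 220 223 226 145  86  79  82  82  84  84  60  42
   40  43]
 [ 43 118 212 223 220 219 220 220 224 143  86  81  84  84  84  86  59  43
   42  43]
 [ 40 121 216 231 227 227 221 223 227 136  82  80  84  84  84  84  59  41
   43  42]
 [ 43 106 192 206 205 202 192 192 199 119  78  80  83  83  84  85  60  43
   41  42]
 [ 39  68  98 100  97  95  94  96  95  82  79  81  81  81  80  81  61  43
   42 
[... 505 characters left out ...]
305 [-6.9825  2.771 ]
ridge end 306 [-6.9834  2.1268]
stop outer (expect y -12) 308 [ -8.3602 -10.3966]
stop outer (expect y -12) 309 [ -8.3627 -11.1119]
stop outer (expect y -12) 310 [ -8.3652 -11.829 ]
stop outer (expect y -12) 311 [ -8.3677 -12.5478]
stop outer (expect y -12) 312 [ -8.3702 -13.2683]
[ 87  86  86  86  85  85  92 120 147 145 144 147 153 160 155 143 141 144
 145 158]
ridge +y end top 190 [-5.9341 67.8662] under [-6.0459 61.0151]
ridge +y end top 192 [-5.9336 66.8683] under [-6.0454 59.8567]
ridge +y end top 194 [-5.9331 65.8663] under [-6.0448 58.6933]
ridge +y end top 196 [-5.9326 64.86  ] under [-6.0442 57.5251]
(262, 304) [ -2.2489 -13.7939]
(262, 312) [ -2.2098 -19.8127]
```

The ridge end is really about 3 mm short of the stop, so it's stuck by friction, not seated. I'll unload slightly from the plate and fence.

Call:
{"api": "apply_moves", "payload": {
  "moves": [
    [1, 0, -0.8, -0.8, 0, 0, 0],
    [1, 0, -0.8, -0.5, 0, 0, 0],
    [1, 0, 0, 0, 0, 0, 0],
    [1, 0, 0, 0, 0, 0, 0],
    [1, 0, 0, 0, 0, 0, 0]
  ]
}}

```text
time: 12.6
tool_pos: [0.5297, 0.0742, 0.0429]
tool_rot: [0.624, -0.624, 0.332, -0.332]
contact_force: [-0.6, 0.1, -2.8]
gripper_width: 0.078
```

```bash
python3 -c "
from h import *
from plant import manip
rep(manip.state())"
```

```text
t 12.6 gap x,y,z mm [ 0.3092 -0.4055  0.6916] yaw 33.91016958226807 tilt [0.0014 0.0112] F fix -0.47771400894417054 0.4471330476755332 -2.8431761645207283 w 0.07804424974677734
```

Call:
{"api": "apply_moves", "payload": {
  "moves": [
    [1, 0.5, 0, 0, 0, 0, 0],
    [1, 0.5, 0, 0, 0, 0, 0],
    [1, 0.5, 0, 0, 0, 0, 0],
    [1, 0, 0, 0, 0, 0, 0],
    [1, 0, 0, 0, 0, 0, 0]
  ]
}}

```text
time: 13.1
tool_pos: [0.5299, 0.074, 0.043]
tool_rot: [0.625, -0.624, 0.333, -0.332]
contact_force: [-3.2, 5.2, 0.8]
gripper_width: 0.081
```

```bash
python3 -c "
from h import *
from plant import manip
rep(manip.state())"
```

```text
t 13.1 gap x,y,z mm [ 0.3662 -0.6402  0.814 ] yaw 33.906529225313335 tilt [-0.1566 -0.0023] F fix 0.2724724576010333 6.121878920120764 0.7948241901920796 w 0.08056216790110333
```

Stop contact found at y ≈ -0.6 mm. I'll back off a touch, lower lightly to the plate, then press into both.

Call:
{"api": "apply_moves", "payload": {
  "moves": [
    [1, -1.2, 0, 0, 0, 0, 0],
    [1, 0, 0.5, 0, 0, 0, 0],
    [1, 0, 0.5, 0, 0, 0, 0],
    [1, 0, 0, 0, 0, 0, 0],
    [1, 0, 0, 0, 0, 0, 0]
  ]
}}

```text
time: 13.6
tool_pos: [0.5298, 0.0741, 0.0422]
tool_rot: [0.624, -0.624, 0.333, -0.332]
contact_force: [-2.1, 3.0, 0.1]
gripper_width: 0.082
```

```bash
python3 -c "
from h import *
from plant import manip
rep(manip.state())"
```

```text
t 13.6 gap x,y,z mm [ 0.3145 -0.4989 -0.0014] yaw 33.91812499398915 tilt [-0.0216  0.003 ] F fix -0.0988914186023187 3.62407119506544 0.0707117184374026 w 0.08211187947244271
```

Call:
{"api": "apply_moves", "payload": {
  "moves": [
    [1, 0, 0, 0.5, 0, 0, 0],
    [1, 0, 0, 0.5, 0, 0, 0],
    [1, 0.5, 0.2, 0.5, 0, 0, 0],
    [1, 0.5, 0.2, 0.5, 0, 0, 0],
    [1, 0.5, 0, 0.3, 0, 0, 0],
    [1, 0.5, 0, 0.2, 0, 0, 0],
    [1, 0, 0, 0, 0, 0, 0],
    [1, 0, 0, 0, 0, 0, 0]
  ]
}}

```text
time: 14.4
tool_pos: [0.5303, 0.0742, 0.0421]
tool_rot: [-0.623, 0.625, -0.335, 0.33]
contact_force: [-15.2, 4.4, 14.6]
gripper_width: 0.078
```

```bash
python3 - <<'E'
from h import *
from plant import manip
rep(manip.state());T=tool(manip.state())
s=manip.grab_frame('scene');w=manip.grab_frame('wrist');cv2.imwrite('pics/s8.png',s);cv2.imwrite('pics/w8.png',w);rep(manip.state())
c=manip.calibration('wrist');Tc=T@c['T_tool_cam'];g=cv2.cvtColor(w,cv2.COLOR_BGR2GRAY)
a=np.radians(33.83);X=np.array([np.cos(a),np.sin(a),0]);Y=np.array([-X[1],X[0],0]);C=np.array([.5497,.0519,.008])
f=lambda u,v,z:(lambda d:np.array([X@d,Y@d])*1e3)(ray(c['mtx'],Tc,(u,v),z)-C)
print(g[296:316,254]);print([f(254,v,.03)[1] for v in(303,304,305,306,307,308)])
print(g[215,255:295]);print([f(u,215,.03)[0] for u in (262,264,266,268)],[f(u,215,.016)[0] for u in(264,266,268,270)])
B=cv2.resize(w[170:330,220:310],(450,800)[:2],interpolation=cv2.INTER_CUBIC)[:600]
A=cv2.resize(s[150:220,267:312],(345,537),interpolation=cv2.INTER_CUBIC)
B=cv2.resize(w[180:316,225:305],(316,537),interpolation=cv2.INTER_CUBIC)
cv2.imwrite('pics/c8.png',np.hstack([A,B]))
E
```

```text
t 14.4 gap x,y,z mm [ 0.789  -0.6752 -0.1047] yaw 33.93652986441269 tilt [-0.306  -0.3808] F fix -10.182877441096787 12.083393073823949 14.615266439286854 w 0.0779094362480936
t 14.5 gap x,y,z mm [ 0.8205 -0.6443 -0.0818] yaw 33.935557647222794 tilt [-0.3032 -0.378 ] F fix -10.139367551047568 11.360302753533196 14.142346372439095 w 0.07478615410103555
[163 163 161 161 163 161 161 168 188 171  88 111 169 194 192 192 191 191
 191 191]
[np.float64(0.868504189390396), np.float64(0.22642894854657547), np.float64(-0.41718325924714245), np.float64(-1.0623379592733466), np.float64(-1.709040703330506), np.float64(-2.357297069891997)]
[174 174 173 173 173 174 174 174 173 172 167 167 210 222 220 222 224 225
 226 225 223 222 222 224 225 224 223 222 222 223 228 240 148  86  86  87
  85 110 185 197]
[np.float64(-2.960154135687682), np.float64(-1.984477145487232), np.float64(-1.00888341311124), np.float64(-0.03337292790326047)] [np.float64(-1.6942586735803946), np.float64(-0.6186373643734093), np.float64(0.4568921623376054), np.float64(1.5323299182999044)]
```

View pics/c8.png

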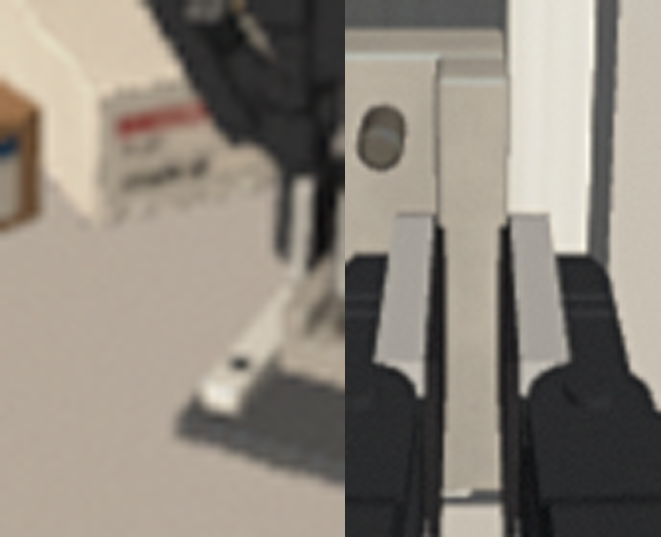

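Forces of about 10 N on the fence and 12 N on the stop. The ridge end now measures y ≈ 0 against the stop plane, and no fence gap is visible in the wrist crop. The tool leans about 0.3–0.4° under load, so I'll counter that to keep the insert flat.

Call:
{"api": "apply_moves", "payload": {
  "moves": [
    [1, 0, 0, 0, 0.2, 0, -0.15],
    [1, 0, 0, 0, 0.2, 0, -0.15],
    [1, 0, 0, 0, 0, 0, 0],
    [1, 0, 0, 0, 0, 0, 0],
    [1, 0, 0, 0, 0, 0, 0]
  ]
}}

```text
time: 15.0
tool_pos: [0.5301, 0.0742, 0.0421]
tool_rot: [0.624, -0.624, 0.332, -0.332]
contact_force: [-15.2, 4.5, 14.6]
gripper_width: 0.077
```

```bash
python3 -c "
from h import *
from plant import manip
rep(manip.state())"
```

```text
t 15.0 gap x,y,z mm [ 0.6668 -0.5812 -0.094 ] yaw 33.93578057290025 tilt [-0.0171 -0.0011] F fix -10.090067240642485 12.238367438477148 14.623880556595203 w 0.07705159607254905
```

Level now, but friction under a 14 N downforce could mimic fence contact. I'll check by unloading: back off the stop, lift slightly and read the fence force on its own.

Call:
{"api": "apply_moves", "payload": {
  "moves": [
    [1, -2.5, 0, 0, 0, 0, 0],
    [1, 0, -0.9, 0, -0.4, 0, 0.3],
    [1, 0, -0.3, 0, 0, 0, 0],
    [1, 0, 0, 0, 0, 0, 0],
    [1, 0, 0, 0, 0, 0, 0]
  ]
}}

```text
time: 15.5
tool_pos: [0.5301, 0.0744, 0.0422]
tool_rot: [-0.623, 0.626, -0.333, 0.331]
contact_force: [-6.5, -3.0, 2.2]
gripper_width: 0.075
```

```bash
python3 -c "
from h import *
from plant import manip
rep(manip.state())"
```

```text
t 15.5 gap x,y,z mm [ 0.7624 -0.4153 -0.0104] yaw 33.957707179747246 tilt [ 0.0185 -0.3002] F fix -7.117786134969905 1.126703557089219 2.168381107890668 w 0.0749333834756307
```

Fence contact confirmed: 7 N with almost no plate load. Now I'll press the stop again and level.

Call:
{"api": "apply_moves", "payload": {
  "moves": [
    [1, 0.8, 0, 0, 0.15, 0, -0.1],
    [1, 0.8, 0, 0, 0.15, 0, -0.1],
    [1, 0.8, 0, 0.3, 0, 0, 0],
    [1, 0, 0.3, 0, 0, 0, 0],
    [1, 0, 0, 0, 0, 0, 0],
    [1, 0, 0, 0, 0, 0, 0],
    [1, 0, 0, 0, 0, 0, 0]
  ]
}}

```text
time: 16.2
tool_pos: [0.5301, 0.0743, 0.0421]
tool_rot: [-0.624, 0.624, -0.333, 0.331]
contact_force: [-13.2, 2.4, 8.7]
gripper_width: 0.078
```

```bash
python3 -c "
from h import *
from plant import manip
rep(manip.state())"
```

```text
t 16.2 gap x,y,z mm [ 0.7079 -0.5138 -0.0662] yaw 33.93951727020015 tilt [-0.0957 -0.1069] F fix -9.629990092435389 9.316599651029549 8.706114731141541 w 0.07786488848702992
```

Call:
{"api": "apply_moves", "payload": {
  "moves": [
    [1, 0.5, 0, 0, 0.1, 0, -0.15],
    [1, 0.5, 0, 0.3, 0, 0, 0],
    [1, 0, 0, 0, 0, 0, 0],
    [1, 0, 0, 0, 0, 0, 0],
    [1, 0, 0, 0, 0, 0, 0],
    [1, 0, 0, 0, 0, 0, 0]
  ]
}}

```text
time: 16.8
tool_pos: [0.5302, 0.0742, 0.0421]
tool_rot: [-0.624, 0.624, -0.333, 0.332]
contact_force: [-16.1, 5.6, 13.0]
gripper_width: 0.079
```

```bash
python3 - <<'E'
from h import *
from plant import manip
s=manip.state();rep(s);w=manip.grab_frame('wrist');g=cv2.cvtColor(w,cv2.COLOR_BGR2GRAY);cv2.imwrite('pics/w9.png',w);rep(manip.state())
c=manip.calibration('wrist');Tc=tool(s)@c['T_tool_cam']
a=np.radians(33.83);Y=np.array([-np.sin(a),np.cos(a),0])
print(g[300:310,254],[Y@(ray(c['mtx'],Tc,(254,v),.03)-[.5497,.0519,0])*1e3 for v in(303,304,305)])
print('fence-ridge yaw check col of ridge/fence edge per row',[int(np.argmax(np.diff(g[r,255:280].astype(int))))+255 for r in range(196,222,4)])
E
```

```text
t 16.8 gap x,y,z mm [ 0.722  -0.585  -0.0592] yaw 33.932211234135096 tilt [-0.0765 -0.0704] F fix -10.219625048209648 13.618975976516618 12.99711140775113 w 0.07897987466237347
t 16.85 gap x,y,z mm [ 0.7393 -0.5914 -0.0656] yaw 33.932726223240984 tilt [-0.0758 -0.0687] F fix -9.86684999129118 13.009648043390762 11.7081238307672 w 0.07911675502986434
[161 161 163 169 163 118  76 133 197 195] [np.float64(0.7893910884457336), np.float64(0.1445753363315409), np.float64(-0.5018082990862656)]
fence-ridge yaw check col of ridge/fence edge per row [265, 266, 266, 266, 266, 266, 266]
```

The stop contact is firm: 1 mm commanded gave 0.07 mm of motion and +4 N. The insert is flat and square, so I'm handing in.

```bash
python3 -c "
from h import *
from plant import manip
print(manip.job_done());rep(manip.state())"
```

```text
the job is handed in; nothing more can be done
None
the job is handed in; nothing more can be done
```

The grey jaw insert is pressed into the fixture corner: flat on the plate, ridge against the long fence, -y end against the stop. I handed the job in at about 17 s with the gripper still holding it by the ridge. I planned no contact with the other things, and no unexpected force showed, but I took no last picture of them.

**Last readings before hand-in:**

| Check | Result |
|---|---|
| Push on the fence | about 10 N |
| Push on the stop | about 13 N |
| Push on the plate | about 12 N |
| Tool tilt | under 0.1° |
| Yaw against the fixture | within about 0.1° |

- **Fence:** with almost no load on the plate, the fence still pushed back with 7 N. That is real contact, not friction.
- **Stop:** 1 mm more commanded motion moved it only 0.07 mm. In the wrist picture the ridge end lies within about 0.5 mm of the stop plane.

**What went wrong or disagreed:**
- **First try:** the slide to the stop stuck by friction about 3 mm short, with 13 N showing. I saw it in the picture, unloaded slightly and pressed again.
- **Position offset:** the final tool position is about 0.7 mm in x and 0.6 mm in y past my camera-based estimate. That is within the 2 mm calibration.
- **Gripper opening:** it read 6.5 mm on the 9 mm ridge, but the hold was firm throughout.

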